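# Washed shaft parts to the assembly tray, in order

## Task

The four washed parts of the shaft (sleeve, pinion, flange hub and long hex nut) stand in the baskets of the wash rack in the order in which they came off. Move them all to the empty assembly tray, one to a bay, in the same order from left to right as seen from the robot, so that the leftmost part in the rack is the leftmost in the tray. Stand each one flat on the floor of its bay the same way up as it stood, set it down gently rather than dropping it, and let none of them fall over.

Things in the scene. Friction and masses are not known exactly. Their poses are not given: they have to be found in the camera images.
- sleeve: spacer sleeve: plain bright steel tube standing on end, 40 mm outside, 30 mm bore, 62 mm tall, about 0.3 kg. Origin at the centre of its underside, z up along its axis as it starts. Can be gripped across its outside at any yaw, anywhere along its height. It starts standing upright, at any yaw, near the middle of its own basket.
- pinion: dark iron spur pinion standing with its teeth down: toothed wheel 50 mm across and 22 mm high at the bottom, and above it a plain round hub 34 mm across that reaches up to 58 mm, about 0.42 kg. Origin at the centre of its underside, z up along its axis as it starts. Grip the round hub, at any yaw. It starts standing upright, at any yaw, near the middle of its own basket.
- hub: flange hub standing on its flange: flat dark round flange 50 mm across and 12 mm thick with four small bolt holes at the bottom, and above it a bright plain round neck 32 mm across that reaches up to 60 mm, about 0.4 kg. Origin at the centre of its underside, z up along its axis as it starts. Grip the neck, at any yaw. It starts standing upright, at any yaw, near the middle of its own basket.
- hex_nut: long hexagonal shaft nut standing on end: 41 mm across flats, 47 mm across corners, 60 mm tall, dark steel with a bright face, about 0.36 kg. Origin at the centre of its underside, z up along its axis as it starts; its x axis is square to one pair of flats (a grip across flats repeats every 60 degrees). It starts standing upright, at any yaw, near the middle of its own basket.
- basket_sleeve: the basket in which the sleeve starts: one of four alike perforated steel baskets side by side in the wash rack, fixed, 100 mm (x) by 74 mm (y), walls 12 mm high. Origin: centre of its underside, 9 mm over the bench; the part stands on its floor, 2 mm above that. Axes as the rack's. Its place in the row changes from start to start.
- basket_pinion: the basket in which the pinion starts: one of four alike perforated steel baskets side by side in the wash rack, fixed, 100 mm (x) by 74 mm (y), walls 12 mm high. Origin: centre of its underside, 9 mm over the bench; the part stands on its floor, 2 mm above that. Axes as the rack's. Its place in the row changes from start to start.
- basket_hub: the basket in which the hub starts: one of four alike perforated steel baskets side by side in the wash rack, fixed, 100 mm (x) by 74 mm (y), walls 12 mm high. Origin: centre of its underside, 9 mm over the bench; the part stands on its floor, 2 mm above that. Axes as the rack's. Its place in the row changes from start to start.
- basket_hex_nut: the basket in which the hex nut starts: one of four alike perforated steel baskets side by side in the wash rack, fixed, 100 mm (x) by 74 mm (y), walls 12 mm high. Origin: centre of its underside, 9 mm over the bench; the part stands on its floor, 2 mm above that. Axes as the rack's. Its place in the row changes from start to start.
- wash_rack: wash rack, fixed: galvanised drip pan, 110 mm (x) by 326 mm (y; 362 over the wire handles), 18 mm high, holding four baskets in a row along y, centres at y = +117, +39, -39, -117 mm, x = 0; basket walls reach 21 mm over the bench. Origin: centre of underside, on the bench; y points to the robot's left within 10 degrees. It may be nearer or farther than the tray.
- tray: assembly tray, empty at first: grey plastic, fixed, 104 mm (x) by 320 mm (y; 354 over the end lugs), walls and three dividers 16 mm high over the bench, 4 mm thick. Four bays in a row along y, centres at y = +117, +39, -39, -117 mm, x = 0, each about 74 mm (y) by 96 mm (x) inside, floor 4 mm over the bench. Origin: centre of underside, on the bench; y points to the robot's left within 10 degrees.

How it is judged:
By the outcome, as a careful person would: the job done as asked, in the order asked, and still so for the second after the job is handed in, with the robot touching nothing.
It also fails if it takes over 93 s, if anything falls off the work surface, if the arm or the gripper's body presses on something with over 40 N, if the wrist force passes 120 N, or if a joint passes its speed limit or range.

## Robot

A 6-joint arm with a two-finger parallel gripper is mounted at the origin on the work surface. World frame = base frame: x ahead of the robot, y to its left, z up, the work surface at z = 0. Lengths are in m, angles in rad, forces in N, time in s.
With the tool pointing down it reaches from about 0.25 to 0.725 m from the base axis. Payload 4 kg.
Tool frame: the origin (TCP) lies between the finger pads; the fingertips stand 17 mm ahead of it and the grasp point (between the pads) lies 2 mm behind it; z points along the fingers, y is the direction in which the jaws open and shut (so a half turn about z gives the same grasp; the last joint's range is limited). The gripper opens to 85 mm and grips with 20 to 120 N. Pads are 22 mm wide; open, the fingers measure 114 mm over their backs; the gripper's body (76 mm by 85 mm) begins 54 mm behind the grasp point. The pads swing forward as they close: fully open they stand 13 mm farther back than shut.
Start: joints at [1.17, 0.241, 0.005, 1.335, 0, 1.571], TCP at [0.195, 0.46, 0.248] pointing down, gripper open.
Joint ranges: [-2.72, 2.72], [-1.05, 1.87], [-1.09, 1.28], [-1.99, 2.15], [-1.42, 1.44], [-3.14, 3.14]. Speed limits (rad/s): [2.79, 2.79, 3.14, 3.14, 3.14, 3.14].

## Interface

Orientations are given as a unit quaternion [x, y, z, w].
In Python, from workcell import readout, viewer, order gives the robot as it stands. The module is installed in compiled form; this text tells all that it offers.
- The arm moves only by the shell command python3 -m crank 'ROWS'. ROWS is text: rows parted by semicolons, each of 7 numbers parted by spaces: the shift along the tool's x, y, z in m, then the turn, a rotation vector about the tool's x, y, z in rad, then the gripper's target within -1 to 1 (shut at 1, half-way at 0, fully open at -1). A call has 1 to 20 rows; each row shifts and turns the pose as measured when the row begins, along the tool's axes as they then stand; what a row does not reach is not made up. A row lasts 1/12 s, in which the tool goes at most 41.7 mm and 7.16 degrees, less where a joint would pass 70% of its speed; a pose out of reach is approached as far as the arm can. A call with a gripper value outside its range is refused whole. The fingers move at their own pace and stop on an object; the grip force is fixed at half the most. Time passes only in rows, so rows that do not move let the fingers close. It gives the time, the measured TCP pose, the force and the opening at its end, in the units of the state.
- readout.get_obs(): the state, without advancing time (a new reading comes with each control period).
- viewer.camera(name): name is "scene" or "top"; returns the picture (384x512x3 uint8, red, green, blue); there is no depth.
- viewer.calibration(name): a dict with "fx", "fy", "cx", "cy" (pixels), "eye" and "rotation" of the camera in the world. Camera axes: x right, y down, z forward; pixel columns grow to the right and rows downward; lengths in m; the calibration is good to about 2 mm. A picture is of the moment at which its call begins. calibration takes no time and is no camera call.
- order.job_done(): hands the job in, once; it reports no verdict.
The state is a dict: "clock": time; "joint_pos": joint angles; "joint_vel": joint speeds; "tau": joint torques, N m; "eef_pos": TCP position; "tool_rot": TCP orientation; "ft_force": force on the tool from outside, world axes, zero at the start; "ft_torque": the same for the moment, N m; "grip_width": finger opening in m.
Only numpy, scipy, OpenCV 4.12 (cv2) and the standard library are available. Lean on these libraries where they do the work, as an engineer would, in place of code of your own. Each camera call takes 0.05 s, during which the arm holds its last target. There are 200 camera calls.

## Working session

There is one attempt and no reset: what is moved stays moved. The work goes in short steps, Python scripts to look and compute and a shell command to move; the robot and the scene stay as the last step left them, time stands still between calls to the robot, and variables do not carry over. Pictures are saved under pics/ and viewed, about 12 in all and at most 16, crops included, and the job is handed in when it is done.

```bash
mkdir -p pics; python3 - <<'E'
from workcell import readout, viewer
import cv2,numpy as np
np.set_printoptions(precision=4,suppress=True)
o=readout.get_obs()
for k in o: print(k,o[k])
for n in("scene","top"):
    im=viewer.camera(n); cv2.imwrite(f"pics/{n}0.png",im[:,:,::-1]); print(n,viewer.calibration(n))
E
```

```text
clock 0.0
joint_pos [1.17   0.2414 0.0037 1.3352 0.     1.5708]
joint_vel [ 0.0016 -0.0004  0.0005  0.0015  0.0002 -0.0005]
tau [ -0.0004 -37.2319  25.2406   0.017   -0.0002   0.    ]
eef_pos [0.1948 0.4598 0.2474]
tool_rot [ 0.1991  0.98   -0.0011 -0.0002]
ft_force [-0.7938 -0.7154 -0.3857]
ft_torque [ 0.0196  0.0075 -0.0368]
grip_width 0.08529763684308056
scene {'fx': 375.4756566730133, 'fy': 375.4756566730133, 'cx': 257.3917695134886, 'cy': 196.30567228717095, 'eye': array([ 1.0694, -0.2014,  0.5258]), 'rotation': array([ 0.7565,  0.5087, -0.2323, -0.3392])}
top {'fx': 427.9284785418189, 'fy': 427.9284785418189, 'cx': 248.76473957353565, 'cy': 200.1177379920878, 'eye': array([ 0.3969, -0.0226,  0.8234]), 'rotation': array([ 0.7481, -0.6557,  0.0673, -0.077 ])}
```

View pics/scene0.png

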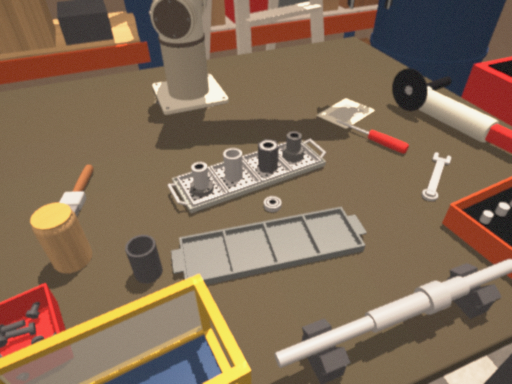

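View pics/top0.png

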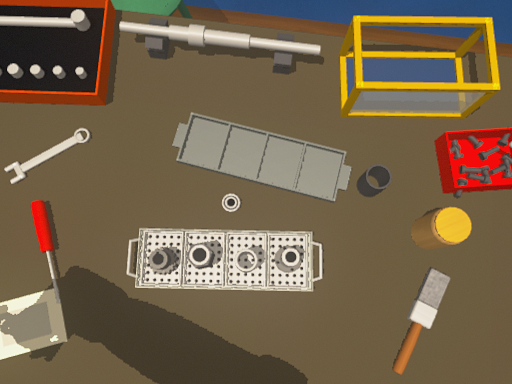

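The rack is nearer the robot (top: x 130–320, y 228–290) with its four parts at about (162,259), (200,255), (246,260) and (291,257). The empty tray is beyond it (top: x 175–350, y 113–200). I'll enlarge both views.

```bash
python3 - <<'E'
import cv2,numpy as np
a=cv2.imread("pics/top0.png")[105:300,120:360]; b=cv2.imread("pics/scene0.png")[125:285,165:370]
cv2.imwrite("pics/topc.png",cv2.resize(a,None,fx=3.3,fy=3,interpolation=cv2.INTER_CUBIC)) if 0 else cv2.imwrite("pics/topc.png",cv2.resize(a,None,fx=3,fy=3,interpolation=cv2.INTER_CUBIC))
cv2.imwrite("pics/scenec.png",cv2.resize(b,None,fx=3.5,fy=3.5,interpolation=cv2.INTER_CUBIC))
E
```

```text
(no output)
```

View pics/topc.png

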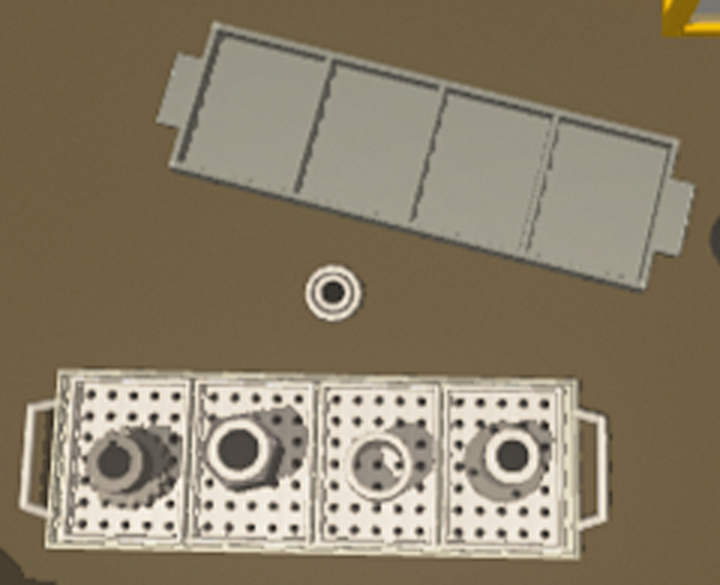

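View pics/scenec.png

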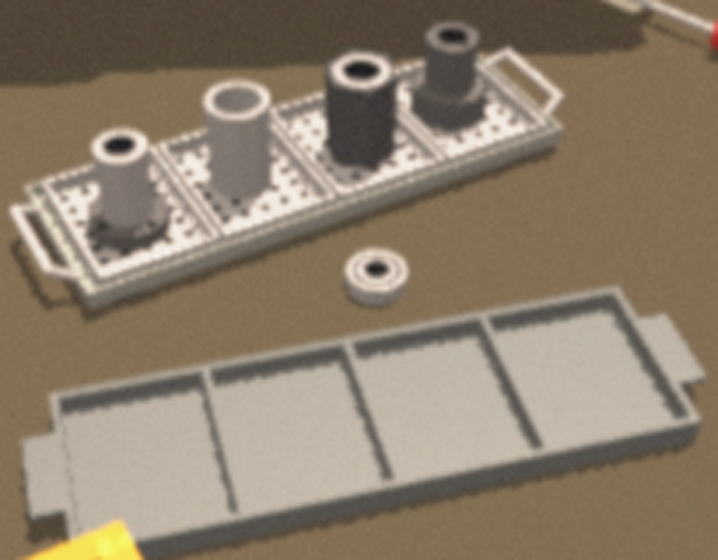

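From the robot's left the order is pinion, hex nut, sleeve, hub. The tray's leftmost bay is the left one in the top view. Next I'll measure the centres precisely and find the nut yaw.

```bash
cat > h.py <<'E'
import cv2,numpy as np
from scipy.spatial.transform import Rotation as R
from workcell import viewer,readout
np.set_printoptions(precision=4,suppress=True)
C={n:viewer.calibration(n) for n in("scene","top")}
def ray(n,p):
    c=C[n];d=R.from_quat(c["rotation"]).apply([(p[0]-c["cx"])/c["fx"],(p[1]-c["cy"])/c["fy"],1]);return c["eye"],d/np.linalg.norm(d)
def plane(n,p,z):
    e,d=ray(n,p);return e+d*(z-e[2])/d[2]
def tri(a,b):
    (e,d),(f,g)=ray("top",a),ray("scene",b)
    s=np.linalg.lstsq(np.c_[d,-g],f-e,rcond=None)[0];p,q=e+d*s[0],f+g*s[1]
    return (p+q)/2,np.linalg.norm(p-q)
def go(x,y,z,psi):  # remaining move in tool axes; psi = jaw axis angle, deg
    o=readout.get_obs();r=R.from_quat(o["tool_rot"]);p=np.radians(psi)
    X=np.array([-np.cos(p-np.pi/2+np.pi),0,0]);Y=np.array([np.cos(p),np.sin(p),0]);Z=np.array([0,0,-1.])
    t=R.from_matrix(np.c_[np.cross(Y,Z),Y,Z])
    print("shift",r.inv().apply(np.array([x,y,z])-o["eef_pos"]),"turn",(r.inv()*t).as_rotvec(),"|now",o["clock"],o["eef_pos"],"w",o["grip_width"],"F",o["ft_force"])
E
sed -i '/    X=np/d' h.py; sed -i 's/^    X=.*//' h.py
python3 - <<'E'
from h import *
im={n:cv2.imread(f"pics/{n}0.png") for n in C}
def blob(n,p,thr,r=9):
    g=cv2.cvtColor(im[n],cv2.COLOR_BGR2GRAY);x,y=int(round(p[0])),int(round(p[1]))
    s=(g[y-r:y+r+1,x-r:x+r+1]<thr).astype(np.uint8)
    k,l,st,c=cv2.connectedComponentsWithStats(s,connectivity=4);i=l[r,r]
    return c[i]+[x-r,y-r],st[i,4]
T={k:np.array(v)/3+[120,105] for k,v in dict(pinion=(115,461),nut=(239,450),sleeve=(380,466),hub=(512,456)).items()}
S={k:np.array(v)/3.5+[165,125] for k,v in dict(hub=(119,146),sleeve=(238,100),nut=(360,70),pinion=(452,37)).items()}
for k in T:
    print(k,"manual",*tri(T[k],S[k]),T[k],S[k])
    if k!="sleeve": 
        a,b=blob("top",T[k],100),blob("scene",S[k],70);print("  blob",a,b,*tri(a[0],b[0]))
tc=[np.array(v)/3+[120,105] for v in [(216,22),(678,140),(645,288),(172,166)]]
P=np.array([plane("top",p,.016) for p in tc]);print(P,P.mean(0),np.linalg.norm(np.roll(P,-1,0)-P,axis=1))
print("tray FL/FR corners tri",tri(tc[3],np.array((617,290))/3.5+[165,125]),tri(tc[0],np.array((697,418))/3.5+[165,125]),tri(tc[2],np.array((55,396))/3.5+[165,125]))
rc=[np.array(v)/3+[120,105] for v in [(60,369),(578,379),(578,558),(46,547)]]
Q=np.array([plane("top",p,.019) for p in rc]);print(Q,Q.mean(0),np.linalg.norm(np.roll(Q,-1,0)-Q,axis=1))
c=cv2.resize(im["top"][232:280,180:266],None,fx=9,fy=9,interpolation=cv2.INTER_CUBIC);cv2.imwrite("pics/nut.png",c)
E
```

```text
pinion manual [0.4281 0.1425 0.0683] 0.0020764680673757874 [158.3333 258.6667] [294.1429 135.5714]
  blob (array([157.6383, 258.1596]), np.int32(94)) (array([294., 135.]), np.int32(19)) [0.4285 0.1427 0.0702] 0.0005123514036711263
nut manual [0.4437 0.0714 0.0709] 0.002168523491925061 [199.6667 255.    ] [267.8571 145.    ]
  blob (array([199.1045, 254.306 ]), np.int32(134)) (array([267.5   , 144.6154]), np.int32(26)) [0.4444 0.0714 0.0725] 0.00010614747644724978
sleeve manual [ 0.4456 -0.0102  0.0714] 0.004464222530458743 [246.6667 260.3333] [233.     153.5714]
hub manual [ 0.4611 -0.0869  0.0701] 0.00197914095190971 [290.6667 257.    ] [199.     166.7143]
  blob (array([290.5238, 256.5833]), np.int32(84)) (array([198.6471, 166.0588]), np.int32(17)) [ 0.4615 -0.087   0.072 ] 0.0008722660084615326
[[ 0.7271  0.1365  0.016 ]
 [ 0.6851 -0.1778  0.016 ]
 [ 0.5832 -0.1653  0.016 ]
 [ 0.6239  0.1492  0.016 ]] [ 0.6548 -0.0143  0.016 ] [0.3171 0.1027 0.3171 0.104 ]
tray FL/FR corners tri (array([0.6256, 0.1518, 0.0133]), np.float64(0.0042104058324939474)) (array([0.727 , 0.1372, 0.0175]), np.float64(0.002115488445757139)) (array([ 0.5841, -0.1631,  0.0143]), np.float64(0.005056374861346064))
[[ 0.4821  0.1967  0.019 ]
 [ 0.5186 -0.1282  0.019 ]
 [ 0.4088 -0.1393  0.019 ]
 [ 0.3725  0.1851  0.019 ]] [0.4455 0.0286 0.019 ] [0.3269 0.1104 0.3265 0.1102]
```

View pics/nut.png

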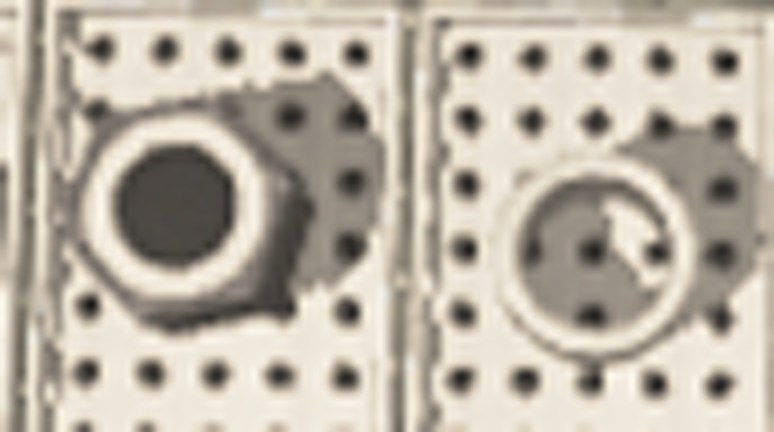

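```bash
python3 - <<'E'
from h import *
print("sleeve",plane("top",(245.8,260.1),.0725), "tri",*tri((245.8,260.1),(232.6,153.2)))
f=lambda p:np.array([(p[0]+.5)/9-.5+180,(p[1]+.5)/9-.5+232])
E={"upper":((115,118),(235,90)),"lower":((175,325),(288,310)),"right":((313,210),(292,300)),"lowleft":((85,240),(160,322)),}
for k,(a,b) in E.items():
    for z in(.011,.068):
        p,q=plane("top",f(a),z),plane("top",f(b),z);d=q-p;n=np.degrees(np.arctan2(d[1],d[0]))+90;print(k,z,"normal mod60",round((n+30)%60-30,1),p[:2],q[:2])
g=cv2.cvtColor(cv2.imread("pics/scene0.png"),cv2.COLOR_BGR2GRAY)
a=cv2.resize(g[136:178,248:290],None,fx=9,fy=9,interpolation=cv2.INTER_CUBIC)
b=cv2.resize(cv2.cvtColor(cv2.imread("pics/top0.png"),cv2.COLOR_BGR2GRAY)[234:276,182:224],None,fx=9,fy=9,interpolation=cv2.INTER_CUBIC)
h=np.hstack([a,b]);cv2.imwrite("pics/nut2.png",cv2.createCLAHE(3,(4,4)).apply(cv2.convertScaleAbs(h,alpha=1.6)))
go(.444,.071,.20,0)
E
```

```text
sleeve [ 0.4451 -0.0108  0.0725] tri [ 0.4454 -0.0098  0.0723] 0.0021606171654008455
upper 0.011 normal mod60 20.7 [0.4645 0.0946] [0.4737 0.0704]
upper 0.068 normal mod60 20.7 [0.4598 0.0864] [0.4683 0.0639]
lower 0.011 normal mod60 15.0 [0.4235 0.0754] [0.4297 0.0525]
lower 0.068 normal mod60 15.0 [0.4217 0.0685] [0.4274 0.0472]
right 0.011 normal mod60 25.2 [0.4509 0.0504] [0.4318 0.052 ]
right 0.068 normal mod60 25.2 [0.4471 0.0452] [0.4294 0.0467]
lowleft 0.011 normal mod60 21.0 [0.4385 0.0968] [0.4237 0.0786]
lowleft 0.068 normal mod60 21.0 [0.4356 0.0884] [0.4219 0.0715]Traceback (most recent call last):
  File "<stdin>", line 12, in <module>
  File "h.py", line 16, in go
    t=R.from_matrix(np.c_[np.cross(Y,Z),Y,Z])
                                   ^
NameError: name 'Y' is not defined. Did you mean: 'y'?
```

View pics/nut2.png

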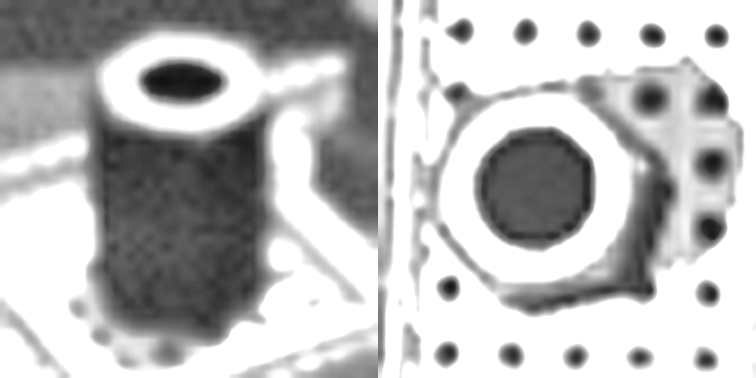

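```bash
sed -i 's/^    t=R/    Y=np.array([np.cos(p),np.sin(p),0]);Z=np.array([0,0,-1.])\n    t=R/' h.py; python3 -c "
from h import *
go(.428,.142,.13,0)"
```

```text
shift [-0.3387 -0.2015  0.1179] turn [-0.0016  0.001   1.17  ] |now 0.1 [0.1949 0.4599 0.2475] w 0.08525415128520764 F [-0.15    0.4919  0.2497]
```

```bash
python3 -m crank '0 0 0 0 0 .12 -1;0 0 0 0 0 .12 -1;0 0 0 0 0 .12 -1;0 0 0 0 0 .12 -1;0 0 0 0 0 .12 -1;0 0 0 0 0 .12 -1;0 0 0 0 0 .12 -1;0 0 0 0 0 .12 -1;0 0 0 0 0 .12 -1;0 0 0 0 0 .12 -1;0 0 0 0 0 0 -1'; python3 -c "
from h import *
go(.428,.142,.13,0)"
```

```text
clock: 1.02
eef_pos: [0.1932, 0.4561, 0.2413]
tool_rot: [0.735, 0.678, -0.007, 0.003]
ft_force: [-1.1, 0.3, 0.2]
grip_width: 0.0856
shift [-0.2925  0.2597  0.1145] turn [-0.0057  0.0152 -0.0802] |now 1.0167 [0.1932 0.4561 0.2413] w 0.08564778381843613 F [-1.0956  0.251   0.1972]
```

```bash
python3 -m crank '0 0 0 -.005 .015 -.08 -1;-.029 .026 .011 0 0 0 -1;-.029 .026 .011 0 0 0 -1;-.029 .026 .011 0 0 0 -1;-.029 .026 .011 0 0 0 -1;-.029 .026 .011 0 0 0 -1;-.029 .026 .011 0 0 0 -1;-.029 .026 .011 0 0 0 -1;-.029 .026 .011 0 0 0 -1;-.029 .026 .011 0 0 0 -1;0 0 0 0 0 0 -1;0 0 0 0 0 0 -1'; python3 -c "
from h import *
go(.428,.142,.13,0)"
```

```text
clock: 2.02
eef_pos: [0.4401, 0.1937, 0.1348]
tool_rot: [0.689, 0.725, 0.0, -0.002]
ft_force: [-0.3, 0.6, 0.7]
grip_width: 0.0854
shift [-0.051  -0.0148  0.0047] turn [-0.002  -0.0034  0.0515] |now 2.0167 [0.4401 0.1937 0.1348] w 0.0853692268720187 F [-0.308   0.6095  0.7034]
```

```bash
python3 -m crank '0 0 0 0 0 .05 -1;0 0 0 0 0 0 -1;-.025 -.008 0 0 0 0 -1;-.026 -.008 .005 0 0 0 -1;0 0 0 0 0 0 -1;0 0 0 0 0 0 -1'; python3 -c "
from h import *
go(.4283,.1425,.054,0)"
```

```text
clock: 2.52
eef_pos: [0.4218, 0.1449, 0.1297]
tool_rot: [0.7, 0.714, 0.0, -0.003]
ft_force: [1.0, -0.0, -0.2]
grip_width: 0.0853
shift [-0.0029  0.0067  0.0756] turn [-0.003  -0.0041  0.0208] |now 2.5167 [0.4218 0.1449 0.1297] w 0.0853365522999994 F [ 1.0427 -0.0493 -0.241 ]
```

```bash
python3 -m crank '-.003 .007 0 0 0 .02 -1;0 0 0 0 0 0 -1;0 0 .02 0 0 0 -1;0 0 .02 0 0 0 -1;0 0 .015 0 0 0 -1;0 0 0 0 0 0 -1;0 0 0 0 0 0 -1'; python3 -c "
from h import *
go(.4283,.1425,.054,0)"
```

```text
clock: 3.1
eef_pos: [0.4339, 0.1496, 0.0764]
tool_rot: [0.703, 0.712, 0.005, -0.001]
ft_force: [-0.2, 0.7, 0.1]
grip_width: 0.0854
shift [-0.0072 -0.0058  0.0223] turn [ 0.0066 -0.0086  0.0129] |now 3.1 [0.4339 0.1496 0.0764] w 0.08536288791260992 F [-0.17    0.68    0.1401]
```

```bash
python3 -m crank '-.007 -.006 0 .006 -.008 .013 -1;0 0 0 0 0 0 -1;0 0 0 0 0 0 -1'; python3 -c "
from h import *
go(.4283,.1425,.054,0)"
```

```text
clock: 3.35
eef_pos: [0.4288, 0.1433, 0.0781]
tool_rot: [0.707, 0.707, 0.001, 0.001]
ft_force: [0.3, -0.8, 0.1]
grip_width: 0.0854
shift [-0.0008 -0.0005  0.0241] turn [ 0.0021 -0.0006  0.0009] |now 3.35 [0.4288 0.1433 0.0781] w 0.08540812610693017 F [ 0.3277 -0.8071  0.0515]
```

```bash
python3 -m crank '0 0 .012 0 0 0 -1;0 0 .012 0 0 0 -1;0 0 0 0 0 0 -1;0 0 0 0 0 0 -1'; python3 -c "
from h import *
go(.4283,.1425,.054,0)"
```

```text
clock: 3.68
eef_pos: [0.4319, 0.1442, 0.0575]
tool_rot: [0.707, 0.707, 0.005, 0.002]
ft_force: [-0.5, 0.5, -0.6]
grip_width: 0.0856
shift [-0.0017 -0.0037  0.0035] turn [ 0.0101 -0.0033  0.0006] |now 3.6833 [0.4319 0.1442 0.0575] w 0.08557252465207248 F [-0.4525  0.5428 -0.6461]
```

```bash
python3 -m crank '-.002 -.004 .0035 .01 -.003 0 -1;0 0 0 0 0 0 -1;0 0 0 0 0 0 0;0 0 0 0 0 0 1;0 0 0 0 0 0 1;0 0 0 0 0 0 1;0 0 0 0 0 0 1;0 0 0 0 0 0 1;0 0 0 0 0 0 1;0 0 0 0 0 0 1;0 0 0 0 0 0 1'; python3 -c "
from h import *
go(.4283,.1425,.054,0)"
```

```text
clock: 4.6
eef_pos: [0.4292, 0.1425, 0.057]
tool_rot: [0.707, 0.707, 0.002, 0.001]
ft_force: [-0.4, -0.1, 0.9]
grip_width: 0.0328
shift [-0.     -0.0009  0.003 ] turn [ 0.0032 -0.0017  0.0004] |now 4.6 [0.4292 0.1425 0.057 ] w 0.03284023465832564 F [-0.4067 -0.0747  0.8542]
```

```bash
python3 -m crank '0 0 -.02 0 0 0 1;0 0 -.03 0 0 0 1;0 0 -.02 0 0 0 1;0 0 0 0 0 0 1;-.003 .02 0 0 0 0 1;-.006 .034 0 0 0 0 1;-.006 .034 0 0 0 0 1;-.006 .034 0 0 0 0 1;-.006 .034 0 0 0 0 1;-.006 .034 0 0 0 0 1;-.005 .03 0 0 0 0 1;-.003 .02 0 0 0 0 1;0 0 0 0 0 0 1;0 0 0 0 0 0 1'; python3 -c "
from h import *
go(.6706,.1023,.09,0)"
```

```text
clock: 5.77
eef_pos: [0.6644, 0.0957, 0.096]
tool_rot: [0.706, 0.708, -0.015, -0.01]
ft_force: [-0.7, 0.1, -4.5]
grip_width: 0.0324
shift [0.0066 0.0064 0.0057] turn [-0.0358  0.0079  0.0028] |now 5.7667 [0.6644 0.0957 0.096 ] w 0.03244505418618448 F [-0.6944  0.0712 -4.4775]
```

```bash
python3 -m crank '.0066 .006 0 -.036 .008 .003 1;0 0 0 0 0 0 1;0 0 .01 0 0 0 1;0 0 .01 0 0 0 1;0 0 .006 0 0 0 1;0 0 0 0 0 0 1;0 0 0 0 0 0 1'; python3 -c "
from h import *
go(.6706,.1023,.051,0)"
```

```text
clock: 6.35
eef_pos: [0.6612, 0.1016, 0.0573]
tool_rot: [0.707, 0.707, -0.008, -0.006]
ft_force: [-0.1, -0.2, -3.5]
grip_width: 0.0324
shift [0.0007 0.0095 0.0061] turn [-0.0191  0.0034  0.001 ] |now 6.35 [0.6612 0.1016 0.0573] w 0.032370779886848305 F [-0.0947 -0.1649 -3.5388]
```

```bash
python3 -m crank '0 .01 0 -.02 .003 0 1;0 0 0 0 0 0 1;0 0 0 0 0 0 1'; python3 -c "
from h import *
go(.6706,.1023,.050,0)"
```

```text
clock: 6.6
eef_pos: [0.672, 0.1016, 0.0572]
tool_rot: [0.707, 0.708, 0.001, 0.001]
ft_force: [0.5, -0.1, -4.6]
grip_width: 0.0325
shift [ 0.0007 -0.0015  0.0072] turn [0.0026 0.0003 0.0013] |now 6.6 [0.672  0.1016 0.0572] w 0.03250413165325997 F [ 0.5398 -0.1017 -4.6208]
```

```bash
python3 -m crank '0 0 .003 0 0 0 1;0 .001 .002 0 0 0 1;0 0 0 0 0 0 1;0 0 0 0 0 0 1'; python3 -c "
from h import *
go(.6706,.1023,.050,0)"
```

```text
clock: 6.93
eef_pos: [0.6747, 0.1016, 0.0536]
tool_rot: [0.707, 0.707, 0.002, 0.002]
ft_force: [0.4, 0.4, -4.0]
grip_width: 0.0325
shift [ 0.0007 -0.0041  0.0035] turn [ 0.0063 -0.0002  0.0009] |now 6.9333 [0.6747 0.1016 0.0536] w 0.03245343879536484 F [ 0.4136  0.4399 -4.0261]
```

```bash
python3 -m crank '0 -.003 .001 .006 0 0 1;0 0 .002 0 0 0 1;0 0 .001 0 0 0 1;0 0 0 0 0 0 1'; python3 -c "
from h import *
go(.6706,.1023,.050,0)"
```

```text
clock: 7.27
eef_pos: [0.6719, 0.1016, 0.0502]
tool_rot: [0.707, 0.707, 0.0, 0.0]
ft_force: [0.1, 0.5, -4.3]
grip_width: 0.0324
shift [ 0.0007 -0.0013  0.0002] turn [ 0.0011 -0.0003  0.0008] |now 7.2667 [0.6719 0.1016 0.0502] w 0.03237141092995713 F [ 0.1142  0.5108 -4.3081]
```

```bash
python3 -m crank '0 0 .001 0 0 0 1;0 0 0 0 0 0 1';python3 -m crank '0 0 .001 0 0 0 1;0 0 0 0 0 0 1'
```

```text
clock: 7.43
eef_pos: [0.6719, 0.1016, 0.0504]
tool_rot: [0.707, 0.707, 0.001, 0.0]
ft_force: [-0.2, 0.5, -4.4]
grip_width: 0.0323
clock: 7.6
eef_pos: [0.6722, 0.1016, 0.0502]
tool_rot: [0.707, 0.707, 0.001, 0.001]
ft_force: [0.2, -0.6, -3.9]
grip_width: 0.0326
```

```bash
python3 -m crank '0 0 .001 0 0 0 1;0 0 0 0 0 0 1';python3 -c "
from h import *
go(.6706,.1023,.050,0)"
```

```text
clock: 7.77
eef_pos: [0.6722, 0.1016, 0.0502]
tool_rot: [0.707, 0.707, 0.001, 0.001]
ft_force: [-0.7, -0.2, -3.8]
grip_width: 0.032
shift [ 0.0007 -0.0016  0.0002] turn [ 0.0033 -0.0006  0.0008] |now 7.7667 [0.6722 0.1016 0.0502] w 0.03203011507523114 F [-0.7075 -0.1898 -3.8286]
```

```bash
python3 -m crank '0 0 .002 0 0 0 1;0 0 .001 0 0 0 1';python3 -m crank '0 0 .002 0 0 0 1;0 0 .001 0 0 0 1'
```

```text
clock: 7.93
eef_pos: [0.6723, 0.1016, 0.0501]
tool_rot: [0.707, 0.707, 0.002, 0.001]
ft_force: [-2.0, -0.7, 0.4]
grip_width: 0.0327
clock: 8.1
eef_pos: [0.6723, 0.1016, 0.0501]
tool_rot: [0.707, 0.707, 0.002, 0.002]
ft_force: [-2.3, -0.7, 1.1]
grip_width: 0.0319
```

```bash
python3 -m crank '0 0 0 0 0 0 .2;0 0 0 0 0 0 0;0 0 0 0 0 0 -.3;0 0 0 0 0 0 -.6;0 0 0 0 0 0 -1;0 0 0 0 0 0 -1;0 0 -.015 0 0 0 -1;0 0 -.03 0 0 0 -1;0 0 -.04 0 0 0 -1;0 0 0 0 0 0 -1;0 0 0 0 0 0 -1'; python3 -c "
from h import *
cv2.imwrite('pics/p1.png',cv2.resize(viewer.camera('top')[80:300,120:360,::-1],None,fx=2,fy=2))
go(.4444,.0714,.12,20)
go(.4444,.0714,.12,0)"
```

```text
clock: 9.02
eef_pos: [0.6725, 0.1018, 0.1346]
tool_rot: [0.707, 0.707, 0.002, 0.001]
ft_force: [-0.5, -0.3, -0.6]
grip_width: 0.0853
shift [-0.0303 -0.2294  0.014 ] turn [ 0.0085 -0.0001 -0.3481] |now 9.0667 [0.6736 0.102  0.136 ] w 0.08507032899887114 F [ 1.7479 -0.3285  2.338 ]
shift [-0.0303 -0.2294  0.014 ] turn [ 0.0083 -0.0016  0.001 ] |now 9.0667 [0.6736 0.102  0.136 ] w 0.08507032899887114 F [ 1.7479 -0.3285  2.338 ]
```

View pics/p1.png

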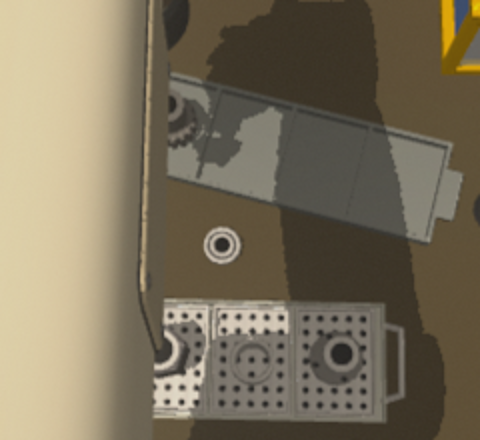

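The pinion stands upright in the leftmost bay, at about (172,105) and partly hidden by the arm. The nut is next.

```bash
python3 -m crank '-.003 -.025 .002 0 0 0 -1;-.004 -.036 .002 0 0 0 -1;-.004 -.036 .002 0 0 0 -1;-.004 -.036 .002 0 0 0 -1;-.004 -.036 .002 0 0 0 -1;-.004 -.036 .002 0 0 0 -1;-.004 -.03 .002 0 0 0 -1;-.002 -.01 0 0 0 0 -1;0 0 0 0 0 -.12 -1;0 0 0 0 0 -.12 -1;0 0 0 0 0 -.11 -1;0 0 0 0 0 0 -1;0 0 0 0 0 0 -1'; python3 -c "
from h import *
go(.4444,.0714,.09,20)"
```

```text
clock: 10.15
eef_pos: [0.4088, 0.0698, 0.106]
tool_rot: [0.567, 0.823, -0.001, -0.001]
ft_force: [-0.5, -0.4, -0.6]
grip_width: 0.0855
shift [-0.0112  0.0338  0.0159] turn [-0.0037 -0.0009  0.015 ] |now 10.15 [0.4088 0.0698 0.106 ] w 0.08551883638746431 F [-0.5044 -0.3588 -0.6239]
```

```bash
python3 -m crank '-.011 .033 0 -.004 0 .015 -1;0 0 0 0 0 0 -1;0 0 0 0 0 0 -1;0 0 0 0 0 0 -1'; python3 -c "
from h import *
go(.4444,.0714,.055,20)"
```

```text
clock: 10.48
eef_pos: [0.4425, 0.071, 0.1029]
tool_rot: [0.578, 0.816, -0.002, -0.002]
ft_force: [0.4, -0.1, 0.3]
grip_width: 0.0854
shift [-0.0004  0.0022  0.0479] turn [-0.0053 -0.002  -0.01  ] |now 10.4833 [0.4425 0.071  0.1029] w 0.08540904673771586 F [ 0.3718 -0.1217  0.3022]
```

```bash
python3 -m crank '0 .001 .012 -.005 0 -.01 -1;0 0 .018 0 0 0 -1;0 0 .014 0 0 0 -1;0 0 0 0 0 0 -1;0 0 0 0 0 0 -1'; python3 -c "
from h import *
go(.4444,.0714,.055,20)"
```

```text
clock: 10.9
eef_pos: [0.4448, 0.0717, 0.0585]
tool_rot: [0.576, 0.818, 0.002, 0.001]
ft_force: [-0.6, -0.6, 0.2]
grip_width: 0.0855
shift [-0.0002 -0.0004  0.0035] turn [ 0.0041 -0.0011 -0.0054] |now 10.9 [0.4448 0.0717 0.0585] w 0.08554049951431573 F [-0.5989 -0.5765  0.1763]
```

```bash
python3 -m crank '0 0 .003 .004 0 0 -.5;0 0 0 0 0 0 0;0 0 0 0 0 0 0;0 0 0 0 0 0 1;0 0 0 0 0 0 1;0 0 0 0 0 0 1;0 0 0 0 0 0 1;0 0 0 0 0 0 1;0 0 0 0 0 0 1;0 0 0 0 0 0 1'; python3 -c "
from h import *
go(.4444,.0714,.055,20)"
```

```text
clock: 11.73
eef_pos: [0.4448, 0.0718, 0.0576]
tool_rot: [0.576, 0.817, 0.001, -0.0]
ft_force: [-1.0, 0.8, -1.5]
grip_width: 0.0401
shift [-0.0002 -0.0005  0.0026] turn [ 0.001  -0.0008 -0.0067] |now 11.7333 [0.4448 0.0718 0.0576] w 0.04014675521610703 F [-0.9582  0.7615 -1.5421]
```

```bash
python3 -m crank '0 0 -.02 0 0 0 1;0 0 -.03 0 0 0 1;0 0 -.035 0 0 0 1;0 0 0 0 0 .12 1;0 0 0 0 0 .12 1;0 0 0 0 0 .11 1;-.004 .02 0 0 0 0 1;-.007 .032 -.001 0 0 0 1;-.007 .032 -.001 0 0 0 1;-.007 .032 -.001 0 0 0 1;-.007 .032 -.001 0 0 0 1;-.007 .032 -.001 0 0 0 1;-.005 .02 -.001 0 0 0 1;-.003 .01 0 0 0 0 1;0 0 0 0 0 0 1;0 0 0 0 0 0 1'; python3 -c "
from h import *
go(.6605,.0250,.07,0)"
```

```text
clock: 13.07
eef_pos: [0.6531, 0.0161, 0.1383]
tool_rot: [0.716, 0.698, -0.008, -0.008]
ft_force: [-1.0, -0.5, -4.7]
grip_width: 0.0403
shift [0.0091 0.0087 0.0681] turn [-0.0226  0.0009 -0.0243] |now 13.0667 [0.6531 0.0161 0.1383] w 0.04030068739464723 F [-0.9859 -0.5072 -4.6981]
```

```bash
python3 -m crank '.009 .007 0 -.022 0 -.024 1;0 0 .02 0 0 0 1;0 0 .025 0 0 0 1;0 0 .015 0 0 0 1;0 0 0 0 0 0 1;0 0 0 0 0 0 1'; python3 -c "
from h import *
go(.6605,.0250,.056,0)"
```

```text
clock: 13.57
eef_pos: [0.657, 0.0306, 0.0761]
tool_rot: [0.704, 0.711, 0.001, -0.0]
ft_force: [0.2, -0.1, -3.7]
grip_width: 0.0399
shift [-0.0056  0.0034  0.0201] turn [ 0.0011 -0.0016  0.0099] |now 13.5667 [0.657  0.0306 0.0761] w 0.03988690028657294 F [ 0.1721 -0.0698 -3.6834]
```

```bash
python3 -m crank '-.005 .003 .008 0 0 .01 1;0 0 .008 0 0 0 1;0 0 .002 0 0 0 1;0 0 0 0 0 0 1;0 0 0 0 0 0 1'; python3 -c "
from h import *
go(.6605,.0250,.0506,0)"
```

```text
clock: 13.98
eef_pos: [0.6614, 0.0268, 0.0605]
tool_rot: [0.707, 0.708, 0.003, 0.002]
ft_force: [0.1, 0.1, -3.2]
grip_width: 0.0401
shift [-0.0019 -0.001   0.0099] turn [ 0.0066 -0.0022  0.0016] |now 13.9833 [0.6614 0.0268 0.0605] w 0.0401149566094233 F [ 0.0999  0.1357 -3.1727]
```

```bash
python3 -m crank '-.001 0 .004 .006 -.002 0 1;0 0 .003 0 0 0 1;0 0 .002 0 0 0 1;0 0 0 0 0 0 1'; python3 -c "
from h import *
go(.6605,.0250,.0506,0)"
```

```text
clock: 14.32
eef_pos: [0.6629, 0.0254, 0.0524]
tool_rot: [0.707, 0.708, 0.001, 0.001]
ft_force: [0.4, 0.2, -5.4]
grip_width: 0.0399
shift [-0.0004 -0.0024  0.0018] turn [ 0.0034 -0.0001  0.0012] |now 14.3167 [0.6629 0.0254 0.0524] w 0.03992781459979833 F [ 0.3785  0.1784 -5.4191]
```

```bash
python3 -m crank '0 0 .0025 0 0 0 1;0 0 .001 0 0 0 1';python3 -m crank '0 0 .002 0 0 0 1;0 0 .001 0 0 0 1';python3 -m crank '0 0 .002 0 0 0 1;0 0 .001 0 0 0 1'
```

```text
clock: 14.48
eef_pos: [0.6634, 0.0254, 0.0507]
tool_rot: [0.707, 0.707, 0.002, 0.002]
ft_force: [-3.9, 0.8, 4.7]
grip_width: 0.0399
clock: 14.65
eef_pos: [0.6634, 0.0254, 0.0507]
tool_rot: [0.707, 0.708, 0.002, 0.002]
ft_force: [-0.8, 0.4, -1.9]
grip_width: 0.0403
clock: 14.82
eef_pos: [0.6634, 0.0254, 0.0507]
tool_rot: [0.707, 0.707, 0.003, 0.003]
ft_force: [-1.9, -0.1, -0.2]
grip_width: 0.0402
```

Contact at the expected height. Release and go to the sleeve.

```bash
python3 -m crank '0 0 0 0 0 0 .2;0 0 0 0 0 0 0;0 0 0 0 0 0 -.3;0 0 0 0 0 0 -.6;0 0 0 0 0 0 -1;0 0 0 0 0 0 -1;0 0 -.015 0 0 0 -1;0 0 -.03 0 0 0 -1;0 0 -.03 0 0 0 -1;0 0 0 0 0 0 -1'; python3 -c "
from h import *
go(.4453,-.0103,.12,0)"
```

```text
clock: 15.65
eef_pos: [0.6643, 0.0255, 0.1262]
tool_rot: [0.707, 0.708, 0.004, 0.003]
ft_force: [1.4, -0.3, 1.3]
grip_width: 0.0854
shift [-0.0355 -0.2191  0.0041] turn [ 0.0094 -0.0005  0.0011] |now 15.65 [0.6643 0.0255 0.1262] w 0.0853592337889743 F [ 1.3828 -0.2852  1.2922]
```

```bash
python3 -m crank '-.004 -.025 0 .009 0 0 -1;-.006 -.036 0 0 0 0 -1;-.006 -.036 0 0 0 0 -1;-.006 -.036 0 0 0 0 -1;-.005 -.036 0 0 0 0 -1;-.003 -.024 0 0 0 0 -1;-.002 -.01 0 0 0 0 -1;0 0 0 0 0 0 -1;0 0 0 0 0 0 -1'; python3 -c "
from h import *
go(.4453,-.0103,.09,0)"
```

```text
clock: 16.4
eef_pos: [0.456, -0.0075, 0.1246]
tool_rot: [0.706, 0.708, 0.005, 0.004]
ft_force: [-0.1, -0.7, -0.0]
grip_width: 0.0852
shift [-0.0028 -0.0112  0.0345] turn [ 0.0129 -0.0008  0.0017] |now 16.4 [ 0.456  -0.0075  0.1246] w 0.08521117260019047 F [-0.11   -0.6561 -0.0131]
```

```bash
python3 -m crank '-.003 -.011 0 .013 0 0 -1;0 0 .015 0 0 0 -1;0 0 .012 0 0 0 -1;0 0 0 0 0 0 -1;0 0 0 0 0 0 -1'; python3 -c "
from h import *
go(.4453,-.0103,.055,0)"
```

```text
clock: 16.82
eef_pos: [0.4499, -0.0108, 0.0982]
tool_rot: [0.706, 0.708, 0.002, 0.001]
ft_force: [-0.4, 0.1, 0.9]
grip_width: 0.0851
shift [ 0.0005 -0.0048  0.0432] turn [ 0.0046 -0.0005  0.0027] |now 16.8167 [ 0.4499 -0.0108  0.0982] w 0.08507483262158383 F [-0.3821  0.0948  0.9135]
```

```bash
python3 -m crank '0 -.006 .01 .005 0 0 -1;0 0 .015 0 0 0 -1;0 0 .015 0 0 0 -1;0 0 0 0 0 0 -1;0 0 0 0 0 0 -1'; python3 -c "
from h import *
go(.4453,-.0103,.055,0)"
```

```text
clock: 17.23
eef_pos: [0.4461, -0.0107, 0.0575]
tool_rot: [0.706, 0.708, 0.001, 0.001]
ft_force: [-0.2, -0.0, 0.2]
grip_width: 0.0854
shift [ 0.0004 -0.0008  0.0025] turn [ 0.002  -0.0003  0.0033] |now 17.2333 [ 0.4461 -0.0107  0.0575] w 0.08536877756501379 F [-0.2451 -0.0128  0.2455]
```

```bash
python3 -m crank '0 0 0 0 0 0 -.5;0 0 0 0 0 0 0;0 0 0 0 0 0 0;0 0 0 0 0 0 1;0 0 0 0 0 0 1;0 0 0 0 0 0 1;0 0 0 0 0 0 1;0 0 0 0 0 0 1;0 0 0 0 0 0 1;0 0 0 0 0 0 1'; python3 -c "
from h import *
go(.6503,-.0524,.13,0)"
```

```text
clock: 18.07
eef_pos: [0.4467, -0.0107, 0.0597]
tool_rot: [0.706, 0.708, 0.001, 0.001]
ft_force: [-0.5, -0.1, -2.8]
grip_width: 0.0383
shift [-0.0424  0.2037 -0.0696] turn [ 0.0036 -0.0002  0.0035] |now 18.0667 [ 0.4467 -0.0107  0.0597] w 0.038285586657529264 F [-0.5308 -0.0914 -2.7928]
```

```bash
python3 -m crank '0 0 -.02 0 0 0 1;0 0 -.03 0 0 0 1;0 0 -.03 0 0 0 1;0 0 0 0 0 0 1;-.004 .02 0 0 0 0 1;-.006 .032 -.001 0 0 0 1;-.006 .032 -.001 0 0 0 1;-.006 .032 -.001 0 0 0 1;-.006 .032 -.001 0 0 0 1;-.006 .03 -.001 0 0 0 1;-.004 .016 0 0 0 0 1;-.001 .005 0 0 0 0 1;0 0 0 0 0 0 1;0 0 0 0 0 0 1'; python3 -c "
from h import *
go(.6503,-.0524,.07,0)"
```

```text
clock: 19.23
eef_pos: [0.6427, -0.05, 0.1284]
tool_rot: [0.706, 0.709, -0.008, -0.009]
ft_force: [0.1, -0.7, -3.5]
grip_width: 0.0389
shift [-0.0026  0.009   0.0582] turn [-0.0238 -0.002   0.0043] |now 19.2333 [ 0.6427 -0.05    0.1284] w 0.038909280669761244 F [ 0.0773 -0.7065 -3.4552]
```

```bash
python3 -m crank '-.002 .007 0 -.024 -.002 .004 1;0 0 .02 0 0 0 1;0 0 .02 0 0 0 1;0 0 .014 0 0 0 1;0 0 0 0 0 0 1;0 0 0 0 0 0 1'; python3 -c "
from h import *
go(.6503,-.0524,.056,0)"
```

```text
clock: 19.73
eef_pos: [0.6405, -0.0499, 0.0709]
tool_rot: [0.707, 0.708, -0.003, -0.004]
ft_force: [0.4, 0.2, -2.9]
grip_width: 0.0389
shift [-0.0025  0.0099  0.0148] turn [-0.009  -0.0013  0.0016] |now 19.7333 [ 0.6405 -0.0499  0.0709] w 0.038853421568449946 F [ 0.374   0.2241 -2.8858]
```

```bash
python3 -m crank '-.003 .009 0 -.009 -.001 .0015 1;0 0 .005 0 0 0 1;0 0 .006 0 0 0 1;0 0 0 0 0 0 1;0 0 0 0 0 0 1'; python3 -c "
from h import *
go(.6503,-.0524,.0515,0)"
```

```text
clock: 20.15
eef_pos: [0.6508, -0.0528, 0.0627]
tool_rot: [0.707, 0.707, 0.002, 0.002]
ft_force: [0.3, 0.3, -3.1]
grip_width: 0.0387
shift [ 0.0004 -0.0006  0.0112] turn [0.0049 0.0001 0.0004] |now 20.15 [ 0.6508 -0.0528  0.0627] w 0.03871553485965506 F [ 0.326   0.3383 -3.0971]
```

```bash
python3 -m crank '0 0 .003 .005 0 0 1;0 0 .003 0 0 0 1;0 0 .002 0 0 0 1;0 0 0 0 0 0 1'; python3 -c "
from h import *
go(.6503,-.0524,.0515,0)"
```

```text
clock: 20.48
eef_pos: [0.6516, -0.0529, 0.0549]
tool_rot: [0.707, 0.707, 0.0, 0.001]
ft_force: [-0.4, -0.0, -4.0]
grip_width: 0.0387
shift [ 0.0005 -0.0013  0.0034] turn [0.0013 0.0002 0.0003] |now 20.4833 [ 0.6516 -0.0529  0.0549] w 0.03865921983654645 F [-0.4261 -0.0448 -3.9908]
```

```bash
for i in 1; do :; done; python3 -m crank '0 0 .0025 0 0 0 1;0 0 .001 0 0 0 1';python3 -m crank '0 0 .002 0 0 0 1;0 0 .001 0 0 0 1';python3 -m crank '0 0 .002 0 0 0 1;0 0 .001 0 0 0 1'
```

```text
clock: 20.65
eef_pos: [0.6521, -0.053, 0.0527]
tool_rot: [0.707, 0.707, 0.001, 0.001]
ft_force: [-4.5, -0.5, 7.2]
grip_width: 0.0388
clock: 20.82
eef_pos: [0.6521, -0.053, 0.0528]
tool_rot: [0.707, 0.707, 0.001, 0.002]
ft_force: [-1.6, 0.2, -1.0]
grip_width: 0.0385
clock: 20.98
eef_pos: [0.6521, -0.053, 0.0527]
tool_rot: [0.707, 0.707, 0.002, 0.002]
ft_force: [-2.7, 0.5, 0.6]
grip_width: 0.0388
```

Contact again. Release and go to the hub.

```bash
python3 -m crank '0 0 0 0 0 0 .2;0 0 0 0 0 0 0;0 0 0 0 0 0 -.3;0 0 0 0 0 0 -.6;0 0 0 0 0 0 -1;0 0 0 0 0 0 -1;0 0 -.015 0 0 0 -1;0 0 -.03 0 0 0 -1;0 0 -.03 0 0 0 -1;0 0 0 0 0 0 -1;-.003 -.025 0 .009 0 0 -1;-.005 -.034 0 0 0 0 -1;-.005 -.034 0 0 0 0 -1;-.005 -.034 0 0 0 0 -1;-.005 -.03 0 0 0 0 -1;-.003 -.016 0 0 0 0 -1;-.001 -.005 0 0 0 0 -1;0 0 0 0 0 0 -1;0 0 0 0 0 0 -1'; python3 -c "
from h import *
cv2.imwrite('pics/p2.png',cv2.resize(viewer.camera('scene')[100:300,140:390,::-1],None,fx=3,fy=3))
go(.4615,-.0870,.09,0)"
```

```text
clock: 22.57
eef_pos: [0.4712, -0.0806, 0.1277]
tool_rot: [0.707, 0.708, 0.002, 0.003]
ft_force: [0.3, -0.6, -0.1]
grip_width: 0.0854
shift [-0.0063 -0.0105  0.0376] turn [0.0078 0.0017 0.0017] |now 22.6167 [ 0.4716 -0.0806  0.1277] w 0.08557701186946406 F [ 1.1094 -0.2294  0.1198]
```

View pics/p2.png

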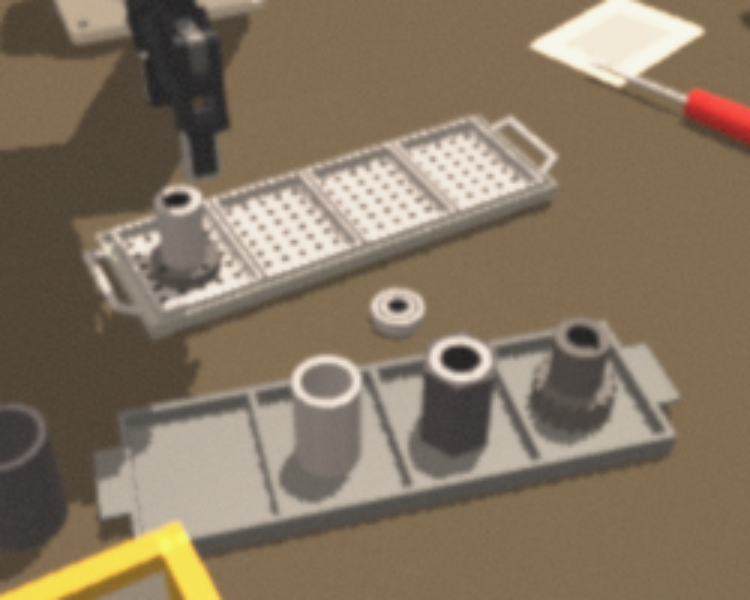

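The pinion (580,370), nut (458,395) and sleeve (327,415) stand upright in their bays. The hub (180,235) is the only part left in the rack.

```bash
python3 -m crank '-.006 -.011 0 .008 .002 0 -1;0 0 .015 0 0 0 -1;0 0 .012 0 0 0 -1;0 0 0 0 0 0 -1;0 0 0 0 0 0 -1'; python3 -c "
from h import *
go(.4615,-.0870,.055,0)"
```

```text
clock: 23.03
eef_pos: [0.4655, -0.088, 0.1005]
tool_rot: [0.706, 0.709, 0.001, 0.002]
ft_force: [-0.9, -0.6, -1.1]
grip_width: 0.0855
shift [ 0.001  -0.0041  0.0455] turn [0.0036 0.0009 0.0044] |now 23.0333 [ 0.4655 -0.088   0.1005] w 0.08548782207226005 F [-0.8816 -0.6318 -1.131 ]
```

```bash
python3 -m crank '.001 -.005 .01 .004 .001 .004 -1;0 0 .016 0 0 0 -1;0 0 .016 0 0 0 -1;0 0 0 0 0 0 -1;0 0 0 0 0 0 -1'; python3 -c "
from h import *
go(.4615,-.0870,.055,0)"
```

```text
clock: 23.45
eef_pos: [0.4623, -0.0875, 0.0578]
tool_rot: [0.707, 0.707, 0.001, 0.001]
ft_force: [0.4, 0.4, 0.1]
grip_width: 0.0854
shift [ 0.0005 -0.0008  0.0028] turn [0.0022 0.0004 0.0002] |now 23.45 [ 0.4623 -0.0875  0.0578] w 0.08539920406945763 F [0.3761 0.4067 0.0907]
```

```bash
python3 -m crank '0 0 .003 .002 0 0 -.5;0 0 0 0 0 0 0;0 0 0 0 0 0 0;0 0 0 0 0 0 1;0 0 0 0 0 0 1;0 0 0 0 0 0 1;0 0 0 0 0 0 1;0 0 0 0 0 0 1;0 0 0 0 0 0 1;0 0 0 0 0 0 1;0 0 0 0 0 0 1'; python3 -c "
from h import *
go(.6402,-.1297,.13,0)"
```

```text
clock: 24.37
eef_pos: [0.4631, -0.0876, 0.0571]
tool_rot: [0.707, 0.707, 0.0, 0.001]
ft_force: [-0.6, 0.1, -2.5]
grip_width: 0.0305
shift [-0.0422  0.1772 -0.0724] turn [0.0023 0.0009 0.0003] |now 24.3667 [ 0.4631 -0.0876  0.0571] w 0.03051343543482516 F [-0.6191  0.1208 -2.5099]
```

```bash
python3 -m crank '0 0 -.02 0 0 0 1;0 0 -.03 0 0 0 1;0 0 -.03 0 0 0 1;0 0 0 0 0 0 1;-.004 .02 0 0 0 0 1;-.007 .03 -.001 0 0 0 1;-.007 .03 -.001 0 0 0 1;-.007 .03 -.001 0 0 0 1;-.007 .03 -.001 0 0 0 1;-.005 .02 -.001 0 0 0 1;-.003 .01 0 0 0 0 1;-.001 .004 0 0 0 0 1;0 0 0 0 0 0 1;0 0 0 0 0 0 1'; python3 -c "
from h import *
go(.6402,-.1297,.07,0)"
```

```text
clock: 25.53
eef_pos: [0.6332, -0.1279, 0.1257]
tool_rot: [0.707, 0.707, -0.007, -0.011]
ft_force: [-0.1, -0.2, -3.5]
grip_width: 0.0309
shift [-0.0021  0.0084  0.0555] turn [-0.0253 -0.0048  0.0005] |now 25.5333 [ 0.6332 -0.1279  0.1257] w 0.03087860565031499 F [-0.1035 -0.153  -3.537 ]
```

```bash
python3 -m crank '-.002 .01 0 -.025 -.005 0 1;0 0 .02 0 0 0 1;0 0 .02 0 0 0 1;0 0 .012 0 0 0 1;0 0 0 0 0 0 1;0 0 0 0 0 0 1'; python3 -c "
from h import *
go(.6402,-.1297,.056,0)"
```

```text
clock: 26.03
eef_pos: [0.6359, -0.128, 0.0704]
tool_rot: [0.707, 0.707, -0.002, -0.003]
ft_force: [0.8, 0.6, -3.3]
grip_width: 0.0305
shift [-0.0018  0.0044  0.0144] turn [-0.0074 -0.0014  0.001 ] |now 26.0333 [ 0.6359 -0.128   0.0704] w 0.03047188553008415 F [ 0.801   0.5695 -3.3353]
```

```bash
python3 -m crank '-.002 .004 0 -.008 -.001 .001 1;0 0 .005 0 0 0 1;0 0 .005 0 0 0 1;0 0 .003 0 0 0 1;0 0 0 0 0 0 1;0 0 0 0 0 0 1'; python3 -c "
from h import *
go(.6402,-.1297,.050,0)"
```

```text
clock: 26.53
eef_pos: [0.6409, -0.1302, 0.0602]
tool_rot: [0.707, 0.707, 0.002, 0.002]
ft_force: [0.3, -0.7, -3.0]
grip_width: 0.0306
shift [ 0.0005 -0.0008  0.0102] turn [ 0.0059  0.0006 -0.0001] |now 26.5333 [ 0.6409 -0.1302  0.0602] w 0.030608532432084584 F [ 0.2957 -0.6539 -2.9787]
```

```bash
python3 -m crank '0 0 .003 .006 0 0 1;0 0 .003 0 0 0 1;0 0 .002 0 0 0 1;0 0 0 0 0 0 1'; python3 -c "
from h import *
go(.6402,-.1297,.050,0)"
```

```text
clock: 26.87
eef_pos: [0.6416, -0.1303, 0.0522]
tool_rot: [0.707, 0.707, -0.0, 0.001]
ft_force: [-0.7, -0.1, -4.6]
grip_width: 0.0304
shift [ 0.0006 -0.0014  0.0022] turn [ 0.0007  0.0009 -0.0001] |now 26.8667 [ 0.6416 -0.1303  0.0522] w 0.0304248378609732 F [-0.7148 -0.1289 -4.5765]
```

```bash
python3 -m crank '0 0 .0025 0 0 0 1;0 0 .001 0 0 0 1';python3 -m crank '0 0 .002 0 0 0 1;0 0 .001 0 0 0 1'; python3 -m crank '0 0 .002 0 0 0 1;0 0 .001 0 0 0 1'
```

```text
clock: 27.03
eef_pos: [0.6421, -0.1304, 0.0501]
tool_rot: [0.707, 0.707, 0.0, 0.001]
ft_force: [-5.6, 0.4, 6.4]
grip_width: 0.0304
clock: 27.2
eef_pos: [0.6421, -0.1304, 0.0502]
tool_rot: [0.707, 0.707, 0.001, 0.002]
ft_force: [-0.4, 0.4, -2.7]
grip_width: 0.0304
clock: 27.37
eef_pos: [0.6421, -0.1304, 0.0502]
tool_rot: [0.707, 0.707, 0.001, 0.002]
ft_force: [-2.1, 0.4, 0.3]
grip_width: 0.0306
```

```bash
python3 -m crank '0 0 0 0 0 0 .2;0 0 0 0 0 0 0;0 0 0 0 0 0 -.3;0 0 0 0 0 0 -.6;0 0 0 0 0 0 -1;0 0 0 0 0 0 -1;0 0 -.015 0 0 0 -1;0 0 -.03 0 0 0 -1;0 0 -.03 0 0 0 -1;0 0 -.02 0 0 0 -1;0 -.025 -.01 .009 0 0 -1;0 -.034 -.01 0 0 0 -1;0 -.034 -.01 0 0 0 -1;0 -.034 -.01 0 0 0 -1;0 -.034 0 0 0 0 -1;0 -.034 0 0 0 0 -1;0 -.02 0 0 0 0 -1;0 0 0 0 0 0 -1;0 0 0 0 0 0 -1'; python3 -c "
from h import *
a=cv2.resize(viewer.camera('scene')[170:300,160:370,::-1],None,fx=3.5,fy=3.5);t=viewer.camera('top')[:,:,::-1];cv2.imwrite('pics/topend.png',t)
cv2.imwrite('pics/p3.png',a);cv2.imwrite('pics/p4.png',cv2.resize(t[100:300,120:360],None,fx=3,fy=3))
go(.4615,-.0870,.09,0)"
```

```text
clock: 28.95
eef_pos: [0.4208, -0.1301, 0.1892]
tool_rot: [0.707, 0.708, -0.0, 0.003]
ft_force: [0.6, -0.5, -0.3]
grip_width: 0.0857
shift [0.0435 0.0393 0.099 ] turn [0.0041 0.0043 0.0018] |now 29.05 [ 0.4219 -0.1301  0.189 ] w 0.08551673338992097 F [-0.7568 -0.1312 -0.2432]
```

View pics/p3.png

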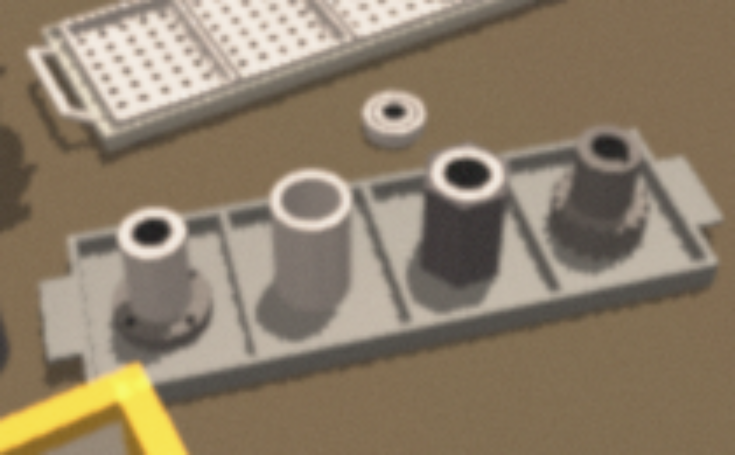

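View pics/p4.png

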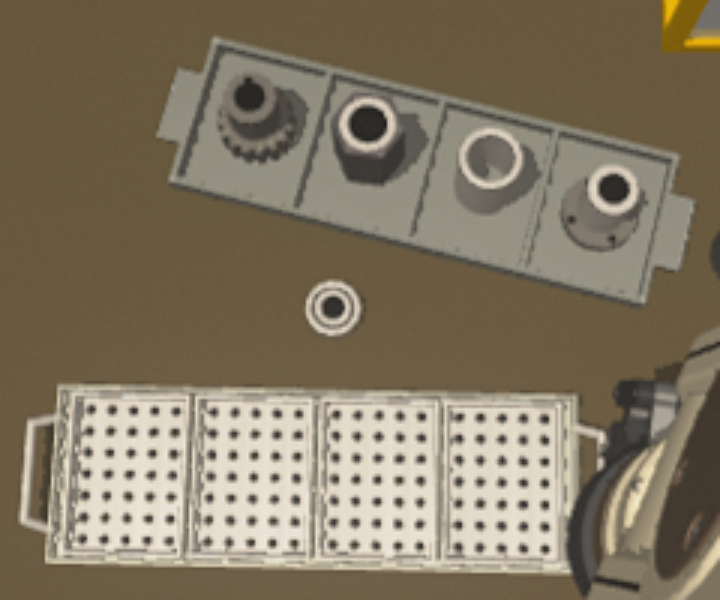

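Both views show all four parts upright and near the middle of their bays. In the top view the pinion is at (250,110), the nut at (367,135), the sleeve at (490,170) and the hub at (608,205). The rack is empty and the arm is clear, so I'm handing in.

```bash
python3 -c "
from h import *
f=lambda p:(np.array(p)+.5)/3-.5+[120,100]
g=lambda p:(np.array(p)+.5)/3.5-.5+[160,170]
for k,a,b in(('pinion',(249,96),(607,149)),('nut',(367,124),(467,173)),('sleeve',(491,157),(311,199)),('hub',(614,188),(152,232))): print(k,*tri(f(a),g(b)))
from workcell import order; print(order.job_done())"
```

```text
pinion [0.6724 0.1011 0.0621] 0.0007053523422129966
nut [0.6632 0.0258 0.0648] 0.0006607755236245726
sleeve [ 0.6516 -0.0527  0.0661] 0.001159173972933857
hub [ 0.642  -0.1299  0.065 ] 0.0013746704120360725
the job is handed in; nothing more can be done
None
```

All four parts are in the tray in the order they stood in the rack. From the robot's left they are pinion, hex nut, sleeve and flange hub. I lowered each one until the wrist force showed it touching the floor, then released it. The job was handed in at about 29 s of the 93 s allowed.

- **Position:** In the last two camera views all four parts stand upright. Triangulated from both views, each is within about 3 mm of its bay centre.
- **Height:** The tops measure 62–66 mm over the bench, against an expected 62–66 mm, which agrees with parts standing flat on the floor.
- **Forces:** Contact forces were about 8 N or less in the readings I took at the end of each move, well under the limits. Forces during the moves were not checked.
- **Clearance:** The gripper was open and well clear at hand-in.
- **Failed checks:** None failed or disagreed. The one weak spot was the nut's yaw: two of the four edges I used disagreed by about 5°. The jaws closed across the flats anyway, reading 40 mm on the 41 mm nut.

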